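Hang the loaded parts carrier on the gravity rail and run it down to the stop

ROBOT

A 6-joint arm with a two-finger parallel gripper is mounted at the origin on a cart in front of the work surface, level with it; the furniture and walls round the work are solid. World frame = base frame: x ahead of the robot, y to its left, z up, the work surface at z = 0. Lengths are in m, angles in rad, forces in N, time in s.
With the tool pointing down it reaches from about 0.425 to 1.125 m from the base axis. Payload 14.9 kg.
Tool frame: the origin (TCP) lies on the front face of the gripper's body, between the roots of the fingers; the fingertips stand ahead of it and the grasp point (between the pads) lies 60 mm ahead of it (arm.nose_length is the z of the fingertips in the tool frame, in m); z points along the fingers, y is the line along which they close (so a half turn about z gives the same grasp; the last joint's range is limited). The gripper opens to 91 mm and grips with 3 to 60 N. Pads are 32 mm wide; open, the fingers measure 118 mm over their backs; the gripper's body (76 mm by 178 mm) begins 60 mm behind the grasp point.
Start: joints at [-1.321, 0.379, 1.734, -0, 1.028, -0.033], TCP at [0.195, -0.672, 0.292] pointing down, gripper open.
Joint ranges: [-2.77, 2.77], [-0.74, 2.19], [0, 2.66], [-1.06, 4.2], [0.31, 2.87], [-3.08, 3.08]. Speed limits (rad/s): [1.89, 1.89, 2.39, 3.14, 3.14, 3.14].

INTERFACE

Orientations are given as a unit quaternion [x, y, z, w].
In Python, from cell import arm, optics gives the robot as it stands.
- The arm moves only by the tool carry_out, never from a script. Its argument "deltas" is text: rows parted by semicolons, each of 5 numbers parted by spaces: the finger opening in cm, from 0 to 9.12, then the shift along the tool's x, y, z in a scale on which 1.0 is 50 cm, then the turn about the tool's z in parts of the range, where 1.0 means 60 degrees. In form: jaw tx ty tz yaw; .... A call has 1 to 8 rows; each row is the pose to reach, as a shift and turn from the pose commanded when the call began, along the tool's axes at that moment; what a row does not reach only later rows make up. A row lasts 1/8 s, in which the tool goes at most 62.5 mm and 10.7 degrees, less where a joint would pass 70% of its speed; a pose out of reach is approached as far as the arm can. No shift or turn number may pass 1 either way. A call with a gripper value outside its range is refused whole. The fingers move at their own pace and stop on an object; "force" is the grip in N (left out, the last holds). Time passes only in rows, so rows that repeat a pose let the fingers close. It gives the time, the measured TCP pose, the force, the opening and the grip force at its end, in the units of the state.
- arm.observe(): the state, without advancing time (a new reading comes with each control period).
- optics.snapshot(name): name is "scene" or "top" or "wrist"; returns (picture, depth): 384x512x3 uint8, red, green, blue; 384x512 float32, m along the optical axis (not along the pixel's ray), 0 where there is no reading.
- optics.camera_params(name): a dict with "camera_matrix" (3x3 intrinsics, pixels), "R" (3x3) and "t" (3): a world point X has camera coordinates R X + t. Camera axes: x right, y down, z forward; pixel columns grow to the right and rows downward; lengths in m; the calibration is good to about 2 mm. A picture is of the moment at which its call begins: read the wrist's pose just before it. camera_params takes no time and is no camera call; for the wrist camera it gives the pose at the moment of the call.
- arm.sign_off(): hands the job in; it is judged then, once.
The state is a dict: "time": time; "q": joint angles; "qd": joint speeds; "joint_efforts": joint torques, N m; "tcp_pos": TCP position; "orientation": TCP orientation; "contact_force": force on the tool from outside, world axes, zero at the start; "torque": the same for the moment, N m; "gripper_width": opening from 0.0 (shut) to 1.0 (fully open); "gripper_force": force on a finger pad.
Only numpy, scipy, OpenCV 4.12 (cv2) and the standard library are available. Lean on these libraries where they do the work, as an engineer would, in place of code of your own. Each camera call takes 0.05 s, during which the arm holds its last target. There are 200 camera calls.

TASK

A finished bracket lies in the yellow wheeled carrier, ready to run down the gravity rail to the wash side. Hang the carrier by both grooved wheels on the open high end of the rail and, keeping hold of it, push it downhill through the red spring catch; once the catch has snapped shut behind it, let go right there so that it rolls by itself down to the rubber stop and stays. The slope of the rail is adjustable and differs from day to day, so feel your way: never bear on the rail, catch or stop with more than about 20 N, keep the bracket in its tray and leave the other things on the cart where they are.

Things in the scene. Friction and masses are not known exactly. Their poses are not given: they have to be found in the camera images.
- carrier: Yellow carrier of 61x84x156 mm (x, y, z), 0.34 kg plus the bracket, standing on its tray. Origin: underside of the tray; y along its two wheels, z up, x from its only side plate (x = -21) to its open side: a C seen along y. Bring it to the rail from the robot's side, its axes along those of rail_stand (pitched with the slope), so that the rail enters between tray and wheels; then lower it.
- carrier_grip (a point): Centre of the black grip block on top of the side plate: 14 mm thick (x), 30 mm wide (y), 30 mm high; in the carrier's frame 66 mm above and 21 mm to -x of carrier_seat. Take it from above across the 14 mm, firmly (some 50 N), or the carrier swings in the fingers; a light grip (6 N) lets it turn between the pads, so that both wheels settle on the slope.
- carrier_seat (a point): Point of the carrier that lies on the rail's centre line when seated: 75 mm above its underside, midway between the wheels (y = +-25 mm, 26 mm diameter, axles 14 mm above this point). Their grooves, 14 mm wide and 4 mm deep, take the 10 mm rail with 2 mm play a side; over 3 mm off they ride on a flange. Lift the wheels 4 mm or more (10 to 15 is easy) to pass over the rail.
- carrier_pin (a point): Tip of the steel pin, 8 mm thick, that sticks out between the wheels to the carrier's open side, 28 mm out and 14 mm above carrier_seat; it works the catch.
- rail_stand: Fixed aluminium stand, 0.15 m deep, 0.37 m long, 0.21 m high. Origin on the cart top under the middle of the rail; the rail runs along its y axis at x = 0, the high end at +y; robot on the -x side, posts and carrying beam at x over 40 mm. The rail is rigid: 0.5 mm of hand motion down into it makes about 10 N; sideways the fingers give about 1 mm.
- rail_high_end (a point): High end of the 10 mm rail rod, on its centre line: x 0, y +160, z 185 mm in the stand's frame. From here it falls towards -y at 0.11 to 0.22 rad: feel it. Distances of carrier_seat along the rail: 50-95 mm open stretch to hang it on; 105 pin meets catch; from 135 catch shut behind it; 262 at the rubber stop. From 148 on a keeper bar lies 2.5 mm over the wheels, its top 37 mm over the rail line.
- catch_arm (a joint): Red spring catch on the far side of the rail, a 45 mm arm on an upright pivot, its tip 128 mm from the high end. 0 rad is closed; it grows to about 0.26 as the carrier's pin is pushed past it downhill, then springs back to 0 behind the pin. That takes 4 to 9 N along the rail and also presses the carrier to -x; the carrier's own weight does not pass it.
- bracket_1: Milled white-metal bracket, 46x72x36 mm, 0.13 to 0.2 kg, lying loose in the carrier's tray (rim 10 mm high). Origin at the centre of its underside.
- bracket_2: Milled bracket, 46x72x36 mm, lying near the right edge of the cart; leave alone. Origin at the centre of its underside.
- bracket_3: Another milled bracket, 46x72x36 mm, lying near the right edge; leave alone. Origin at the centre of its underside.
- insert_box_1: Flat blue box, 62x88x23 mm, at the front edge; leave alone. Origin at the centre of its underside.
- hex_key_1: Hex key, 45x125x12 mm, at the front edge; leave alone. Origin at the centre of its underside.
- collet_wrench: Hook wrench with a red handle, 54x182x9 mm, lying behind the stand; leave alone. Origin at the centre of its underside.

How it is judged:
On the way, in this order (a step that is already met when the one before it is completed fails the run):
1. the carrier sits with both wheels on the rail, in the open stretch above the closed catch (x of carrier_seat in the frame of rail_stand between -0.003 and 0.003 m and y of carrier_seat in the frame of rail_stand between 0.055 and 0.125 m and contact force between carrier and rail_stand above 2 N and value of joint catch_arm below 0.05 rad), for 0.2 s.
2. the carrier's pin pushes the catch open (value of joint catch_arm above 0.12 rad).
3. the catch has closed behind the carrier, which is let go while it still has at least 45 mm to roll (value of joint catch_arm below 0.06 rad and contact force between the fingers and carrier below 0.05 N and y of carrier_seat in the frame of rail_stand between -0.055 and 0.03 m).
At the end, for the whole second after the job is handed in: The carrier hangs by both wheels on the rail (within 3 mm of its line, tilt under 0.3 rad), at rest (below 0.02 m/s) against the rubber stop (within about 6 mm), the catch is closed (below 0.06 rad) and the bracket lies in the tray (y of carrier_seat in the frame of rail_stand between -0.106 and -0.09 m and x of carrier_seat in the frame of rail_stand between -0.003 and 0.003 m and angle between carrier's own z axis and vertical below 0.3 rad and linear speed of carrier below 0.02 m/s and contact force between carrier and rail_stand above 2 N and value of joint catch_arm below 0.06 rad and distance between bracket_1 and carrier below 0.015 m); the robot touches nothing.
It fails at once if the carrier bears on the rail, its catch or its stop with more than 25 N (contact force between carrier and rail_stand above 25 N).
It fails at once if the carrier, lifted off the cart top, is let go before it is past the catch (height (world z) of carrier above 0.04 m and y of carrier_seat in the frame of rail_stand above 0.03 m and contact force between the fingers and carrier below 0.05 N).
It fails at once if the carrier is tipped by more than 0.6 rad (angle between carrier's own z axis and vertical above 0.6 rad).
It fails at once if the bracket falls out of the tray (distance between bracket_1 and carrier above 0.03 m).
It fails at once if one of the other things is shifted by more than 20 mm (distance of any of bracket_2, bracket_3, insert_box_1, hex_key_1, collet_wrench from where it was at the start of the episode above 0.02 m).
It also fails if it takes over 69 s, if anything falls off the work surface, if the arm or the gripper's body presses on something with over 40 N, if the wrist force passes 120 N, or if a joint passes its speed limit or range.

## Working session

There is one attempt and no reset: what is moved stays moved. The work goes in short steps, Python scripts to look and compute and a tool call to move; the robot and the scene stay as the last step left them, time stands still between calls to the robot, and variables do not carry over. Pictures are saved under pics/ and viewed, at most 10 in all, crops included, and the job is handed in when it is done.

Besides the shell and the picture viewer there is one more tool, called after "Call:" in YAML: its name, and indented under it one key for each argument. carry_out: Moves the arm, as the interface text tells. Its arguments: {"type":"object","properties":{"deltas":{"type":"string"},"force":{"type":"number"}},"required":["deltas"]}

```bash
mkdir -p pics; ls; cat > h.py <<'E'
import numpy as np, cv2
from cell import arm, optics
def cloud(name):
    p=optics.camera_params(name); im,d=optics.snapshot(name)
    K,R,t=[np.array(p[k]) for k in("camera_matrix","R","t")]
    v,u=np.indices(d.shape); 
    c=np.stack([(u-K[0,2])/K[0,0]*d,(v-K[1,2])/K[1,1]*d,d],-1)
    w=(c-t.ravel())@R; w[d<=0]=np.nan
    return im,d,w
E
python3 - <<'E'
from h import *
print(arm.observe(),arm.nose_length)
for n in("scene","top"):
    im,d,w=cloud(n); np.savez(n,im=im,w=w); cv2.imwrite(f"pics/{n}.png",im[...,::-1])
    p=optics.camera_params(n);print(n,(-np.array(p["R"]).T@np.array(p["t"]).ravel()).round(3),np.array(p["R"]).round(2).tolist())
E
```

```text
pics
{'time': 0.0, 'q': array([-1.32132008e+00,  3.79379004e-01,  1.73477175e+00, -1.26540544e-05,
        1.02849429e+00, -3.33129285e-02]), 'qd': array([ 0.00058639, -0.00027254,  0.00103885, -0.00099543,  0.00048404,
       -0.00051851]), 'joint_efforts': array([-2.75185826e-03, -7.63712668e+01, -4.34361863e+01,  6.49442151e-02,
        4.24754620e-02, -1.26714881e-04]), 'tcp_pos': array([ 0.19523297, -0.6719051 ,  0.29161335]), 'orientation': array([ 9.90019830e-01,  1.40927139e-01, -6.21475654e-05, -5.22542818e-04]), 'contact_force': array([-0.51768391, -0.32697748,  0.11801853]), 'torque': array([ 0.03407694, -0.05284857, -0.03979786]), 'gripper_force': 0.0, 'gripper_width': 1.0006385510154037} 0.0783
scene [0.094 0.601 0.879] [[-0.84, -0.55, -0.02], [-0.36, 0.59, -0.72], [0.41, -0.6, -0.69]]
top [ 0.315 -0.026  1.266] [[-0.0, -1.0, -0.02], [-0.98, 0.0, -0.19], [0.19, 0.02, -0.98]]
```

View pics/scene.png

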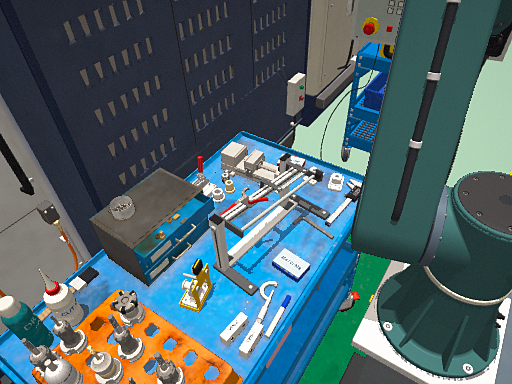

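View pics/top.png

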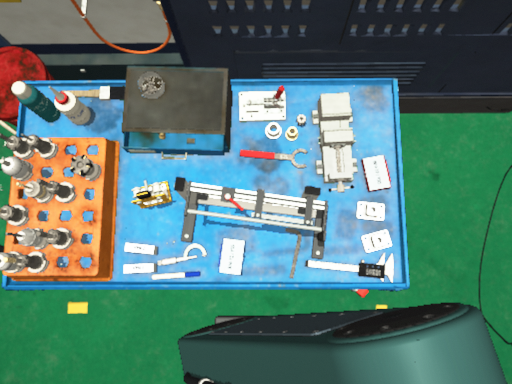

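The scene view shows the carrier (195,285), the stand behind it and the red catch. In the top view the carrier is at (152,193), the rail runs from about (188,210) to (322,229) and the catch is at (236,203). Next I measure these.

```bash
python3 - <<'E'
from h import *
A=np.load("top.npz");im,w=A["im"],A["w"]
c=cv2.resize(im[160:270,120:340],None,fx=3.6,fy=3.6,interpolation=cv2.INTER_CUBIC)
B=np.load("scene.npz")
c2=cv2.resize(B["im"][150:320,165:365],None,fx=3.5,fy=3.5,interpolation=cv2.INTER_CUBIC)
cv2.imwrite("pics/topc.png",c[...,::-1]);cv2.imwrite("pics/scenec.png",c2[...,::-1])
for u in range(180,335,8):
    col=w[195:240,u]; print(u,[(195+i,*(col[i]*1000).round().astype(int)) for i in range(45) if col[i,2]>.09 and i%1==0][-5:])
for A,n in((A,"top"),(B,"scene")):
    im,w=A["im"],A["w"]; hsv=cv2.cvtColor(im,cv2.COLOR_RGB2HSV)
    m=cv2.inRange(hsv,(20,120,90),(35,255,255))>0
    box=(abs(w[...,0]-.62)<.3)&(abs(w[...,1]-.2)<.3)
    q=w[m&box]; print(n,len(q),np.nanpercentile(q,[2,50,98],axis=0).round(3).tolist())
    dk=(hsv[...,2]<60)&box&(w[...,2]>.13)&(w[...,2]<.18)&(w[...,1]>.12)
    q=w[dk]; print("dark",len(q),q.round(3).tolist()[:40])
E
```

```text
180 [(195, np.int64(512), np.int64(175), np.int64(143))]
188 [(209, np.int64(473), np.int64(148), np.int64(186)), (210, np.int64(470), np.int64(147), np.int64(190)), (211, np.int64(467), np.int64(147), np.int64(190)), (212, np.int64(465), np.int64(147), np.int64(188)), (213, np.int64(463), np.int64(148), np.int64(186))]
196 [(210, np.int64(471), np.int64(130), np.int64(184)), (211, np.int64(468), np.int64(129), np.int64(187)), (212, np.int64(466), np.int64(129), np.int64(187)), (213, np.int64(463), np.int64(130), np.int64(185)), (214, np.int64(461), np.int64(130), np.int64(183))]
204 [(211, np.int64(468), np.int64(111), np.int64(185)), (212, np.int64(466), np.int64(112), np.int64(183)), (213, np.int64(464), np.int64(112), np.int64(183)), (214, np.int64(461), np.int64(112), np.int64(183)), (215, np.int64(460), np.int64(112), np.int64(180))]
212 [(195, np.int64(507), np.int64(95), np.int64(171)), (213, np.int64(463), np.int64(93), np.int64(184)), (214, np.int64(461), np.int64(93), np.int64(183)), (215, np.int64(459), np.int64(94), np.int64(181)), (216, np.int64(457), np.int64(93), np.i
[... 4993 characters left out ...]
7, 0.166], [0.673, 0.171, 0.165], [0.803, 0.268, 0.175], [0.671, 0.195, 0.169], [0.83, 0.31, 0.16], [0.672, 0.219, 0.168], [0.835, 0.309, 0.152], [0.831, 0.308, 0.154], [0.831, 0.31, 0.152], [0.824, 0.31, 0.156], [0.835, 0.309, 0.144], [0.828, 0.31, 0.15], [0.82, 0.311, 0.155], [0.815, 0.31, 0.157], [0.83, 0.31, 0.144], [0.825, 0.31, 0.147], [0.823, 0.308, 0.147], [0.812, 0.31, 0.156], [0.835, 0.309, 0.136], [0.821, 0.31, 0.146], [0.813, 0.311, 0.152], [0.811, 0.31, 0.152], [0.804, 0.31, 0.157], [0.674, 0.238, 0.166], [0.513, 0.15, 0.179], [0.832, 0.309, 0.134], [0.814, 0.31, 0.146], [0.805, 0.311, 0.153], [0.8, 0.311, 0.156], [0.673, 0.243, 0.167], [0.506, 0.151, 0.18], [0.833, 0.31, 0.13]]
```

View pics/topc.png

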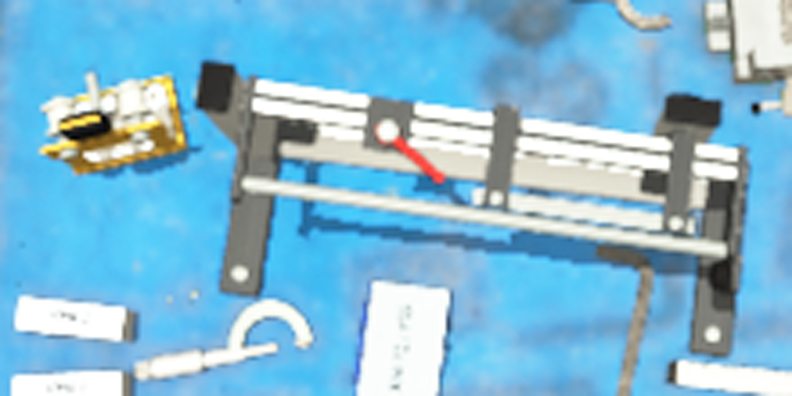

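View pics/scenec.png

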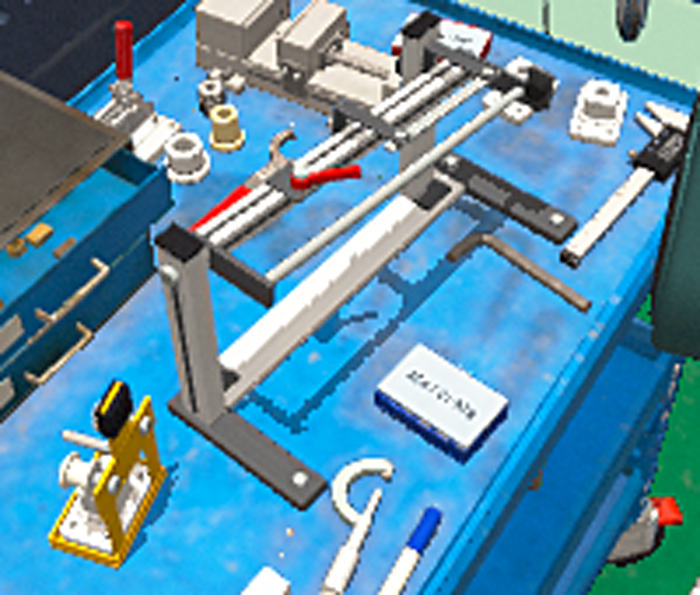

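The crops show the rail's high end at (245,183) in the top crop and the black grip at (85,125). The side plate faces the robot. Next I fit the rail line and the grip in both views.

```bash
cat >> h.py <<'E'
def railfit(w,P0=(.452,0),s=.128,ymin=-.12,ymax=.14,wd=.012):
    q=w[~np.isnan(w[...,0])]
    for it in range(3):
        q1=q[(q[:,1]>ymin)&(q[:,1]<ymax)&(q[:,2]>.13)&(q[:,2]<.2)&(abs(q[:,0]-P0[0]-s*q[:,1])<wd)]
        # keep near slope line
        a=np.polyfit(q1[:,1],q1[:,2],1); r=q1[:,2]-np.polyval(a,q1[:,1]); q1=q1[abs(r)<.008]
        b=np.polyfit(q1[:,1],q1[:,0],1); P0=(b[1],0); s=b[0]; wd=.008
    a=np.polyfit(q1[:,1],q1[:,2],1); r=q1[:,2]-np.polyval(a,q1[:,1])
    return dict(n=len(q1),x0=b[1].round(4),dxdy=b[0].round(4),z0=a[1].round(4),dzdy=a[0].round(4),sx=(q1[:,0]-np.polyval(b,q1[:,1])).std().round(4),sz=r.std().round(4))
def carrier(im,w,c=(.52,.245)):
    hsv=cv2.cvtColor(im,cv2.COLOR_RGB2HSV)
    near=np.hypot(w[...,0]-c[0],w[...,1]-c[1])<.09
    y=(cv2.inRange(hsv,(20,110,70),(35,255,255))>0)&near
    k=(hsv[...,2]<70)&near&(w[...,2]>.115)&(w[...,2]<.175)
    print("yellow by height")
    for lo,hi in((-.01,.02),(.02,.12),(.12,.17)):
        q=w[y&(w[...,2]>lo)&(w[...,2]<hi)]
        if len(q)>5:
            (cx,cy),(W,H),an=cv2.minAreaRect((q[:,:2]*1000).astype(np.float32)); print(lo,len(q),round(cx),round(cy),round(W),round(H),round(an),q.mean(0).round(4))
    q=w[k]
    if len(q)>5:
        (cx,cy),(W,H),an=cv2.minAreaRect((q[:,:2]*1000).astype(np.float32))
        print("black",len(q),q.mean(0).round(4),q.min(0).round(3),q.max(0).round(3),[round(v,1) for v in(cx,cy,W,H,an)])
        t=q[q[:,2]>np.percentile(q[:,2],90)-.008]; (cx,cy),(W,H),an=cv2.minAreaRect((t[:,:2]*1000).astype(np.float32)); print("top",len(t),t.mean(0).round(4),[round(v,1) for v in(cx,cy,W,H,an)])
E
python3 - <<'E'
from h import *
for n in("top","scene"):
    A=np.load(n+".npz");im,w=A["im"],A["w"]; print(n,railfit(w)); carrier(im,w)
A=np.load("top.npz");w=A["w"]
# rail high end
q=w[(w[...,2]>.17)&(w[...,1]>.12)&(w[...,1]<.2)&(abs(w[...,0]-.452-.128*w[...,1])<.008)]; print(np.sort(q[:,1])[-12:].round(4))
q=np.load("scene.npz")["w"];q=q[(q[...,2]>.17)&(q[...,1]>.12)&(q[...,1]<.2)&(abs(q[...,0]-.452-.128*q[...,1])<.008)];print(np.sort(q[:,1])[-12:].round(4))
E
```

```text
top {'n': 356, 'x0': np.float64(0.4489), 'dxdy': np.float64(0.1296), 'z0': np.float64(0.1713), 'dzdy': np.float64(0.1056), 'sx': np.float64(0.0028), 'sz': np.float64(0.0021)}
yellow by height
-0.01 90 536 274 57 97 15 [0.532  0.251  0.0102]
0.02 106 518 263 21 81 18 [0.5138 0.2551 0.0803]
0.12 32 511 263 13 26 20 [0.5135 0.2625 0.1528]
black 47 [0.5099 0.2576 0.1509] [0.504 0.247 0.137] [0.521 0.274 0.157] [510.1, 259.1, 11.3, 27.7, 28.3]
top 35 [0.5099 0.258  0.1534] [510.0, 259.4, 11.1, 27.2, 28.3]
scene {'n': 233, 'x0': np.float64(0.4495), 'dxdy': np.float64(0.1227), 'z0': np.float64(0.1715), 'dzdy': np.float64(0.109), 'sx': np.float64(0.0024), 'sz': np.float64(0.0021)}
yellow by height
-0.01 149 539 268 57 84 14 [0.5248 0.2803 0.0108]
0.02 240 525 267 32 81 18 [0.5119 0.2675 0.0784]
0.12 16 514 261 5 25 14 [0.514  0.2627 0.1526]
black 104 [0.5123 0.2527 0.1458] [0.505 0.173 0.12 ] [0.531 0.277 0.168] [521.6, 224.6, 13.4, 105.4, 12.2]
top 47 [0.5126 0.2545 0.1547] [521.6, 224.5, 13.3, 104.2, 12.2]
[0.1508 0.151  0.1511 0.1512 0.1513 0.1527 0.1529 0.153  0.153  0.153
 0.1534 0.1535]
[0.1545 0.1546 0.1546 0.1547 0.1548 0.1548 0.1549 0.155  0.1555 0.1555
 0.1556 0.1563]
```

```bash
cat >> h.py <<'E'
from scipy.spatial.transform import Rotation as Ro
def to(*targets,cmd=None):
    """world TCP targets (x,y,z, world angle of tool y) -> tx ty tz cm yaw from current pose"""
    s=arm.observe(); R=Ro.from_quat(s["orientation"]).as_matrix()
    a=np.arctan2(R[1,1],R[0,1])
    for T in targets:
        d=R.T@(np.array(T[:3])-s["tcp_pos"])*100
        print(d.round(2), "yaw",round(-(((T[3]-a)+np.pi)%(2*np.pi)-np.pi),3))
def st():
    s=arm.observe(); R=Ro.from_quat(s["orientation"]).as_matrix()
    print(round(s["time"],2),s["tcp_pos"].round(4),"ang",np.arctan2(R[1,1],R[0,1]).round(4),"z",R[:,2].round(4),"F",s["contact_force"].round(1),s["torque"].round(2),"w",round(s["gripper_width"]*91.2,1),round(s["gripper_force"],1),s["q"].round(2))
E
python3 - <<'E'
from h import *
to((.42,-.55,.36,-1.2),(.56,-.2,.37,-.5),(.57,.1,.37,0),(.51,.26,.35,.29))
E
```

```text
[24.98 -5.45 -6.83] yaw -0.088
[ 48.19 -35.15  -7.8 ] yaw -0.788
[ 57.52 -63.68  -7.77] yaw -1.288
[ 56.22 -80.72  -5.75] yaw -1.578
```

Units first: shifts go in shares of 50 cm and turns go in shares of 60 degrees. So 46 cm is 0.92, -7.8 cm is -0.156, -0.6 rad is -0.573.

Call:
carry_out:
  deltas: "9 0.12 -0.02 -0.06 0; 9 0.24 -0.04 -0.12 0; 9 0.36 -0.1 -0.14 -0.0955; 9 0.48 -0.18 -0.15 -0.191; 9 0.6 -0.26 -0.156 -0.2865; 9 0.72 -0.36 -0.156 -0.382; 9 0.84 -0.46 -0.156 -0.4775; 9 0.92 -0.56 -0.156 -0.573"
  force: 50

```text
time: 1.1
tcp_pos: [0.5281, -0.3312, 0.3699]
orientation: [0.903, 0.429, -0.0, -0.0]
contact_force: [-0.1, -1.3, 0.8]
gripper_width: 0.985
gripper_force: 0.0
```

```bash
python3 - <<'E'
from h import *
st();to((.57,.1,.37,0),(.51,.26,.35,.29))
E
```

```text
1.1 [ 0.5281 -0.3312  0.3699] ang -0.6847 z [-1.e-04  1.e-04 -1.e+00] F [-0.1 -1.3  0.8] [-0.02 -0.07  0.01] w 89.8 0.0 [-0.6   0.18  1.84 -0.    1.12  0.09]
[ 3.605e+01 -2.402e+01 -1.000e-02] yaw -0.685
[ 44.65 -38.79   1.99] yaw -0.975
```

Scaled: 38 cm is 0.76, 35 cm is 0.7, -0.9 rad is -0.8594.

Call:
carry_out:
  deltas: "5 0.1 -0.06 0 -0.1146; 5 0.2 -0.13 0 -0.2292; 5 0.3 -0.2 0 -0.3438; 5 0.4 -0.26 0 -0.4584; 5 0.5 -0.34 0 -0.573; 5 0.6 -0.4 0 -0.6685; 5 0.7 -0.48 0 -0.7639; 5 0.76 -0.58 0.01 -0.8594"

```text
time: 2.1
tcp_pos: [0.5446, 0.1469, 0.3651]
orientation: [0.627, 0.779, 0.0, 0.0]
contact_force: [0.9, -0.3, -0.8]
gripper_width: 0.55
gripper_force: 0.0
```

Scaled: -8 cm is -0.16, 6 cm is 0.12, -0.1 rad is -0.0955.

Call:
carry_out:
  deltas: "5 0.08 -0.08 0.01 -0.0955; 5 0.12 -0.16 0.01 -0.0955; 5 0.12 -0.16 0.01 -0.0955; 5 0.12 -0.16 0.01 -0.0955"

```text
time: 2.6
tcp_pos: [0.4541, 0.1865, 0.3603]
orientation: [0.589, 0.808, 0.0, 0.0]
contact_force: [0.7, 0.5, 0.0]
gripper_width: 0.548
gripper_force: 0.0
```

```bash
python3 - <<'E'
from h import *
st()
im,d,w=cloud("wrist"); np.savez("w1",im=im,w=w); cv2.imwrite("pics/w1.png",im[...,::-1])
carrier(im,w,(.515,.258)); to((.511,.261,.35,.29))
p=optics.camera_params("wrist");print((-np.array(p["R"]).T@np.array(p["t"]).ravel()).round(3))
E
```

```text
2.6 [0.4541 0.1865 0.3603] ang 0.3122 z [ 6.e-04  1.e-04 -1.e+00] F [0.7 0.5 0. ] [-0.06 -0.15  0.01] w 50.0 0.0 [ 0.34 -0.05  2.1  -0.    1.09  0.03]
yellow by height
-0.01 128 539 266 60 86 14 [0.5332 0.2863 0.01  ]
0.02 274 513 265 83 30 84 [0.5117 0.2656 0.0887]
0.12 110 511 262 10 26 16 [0.5131 0.2622 0.155 ]
black 465 [0.5111 0.254  0.1494] [0.503 0.174 0.117] [0.529 0.276 0.163] [520.9, 225.6, 14.7, 103.3, 12.8]
top 329 [0.5115 0.2578 0.1537] [520.9, 225.7, 14.6, 103.0, 12.9]
[5.36 7.68 1.02] yaw 0.022
[0.428 0.263 0.452]
```

View pics/w1.png

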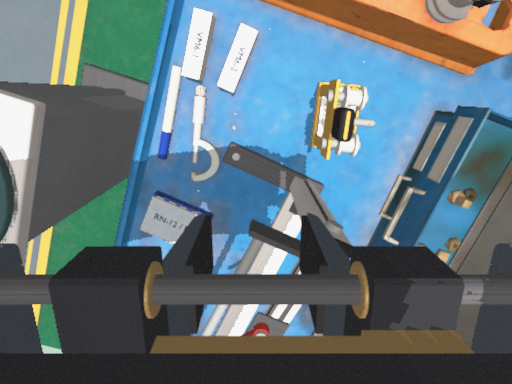

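The wrist view shows the black grip with its yellow stripe at (345,122), with the side plate nearly upright in the image. Next I refine the grip.

```bash
python3 - <<'E'
from h import *
A=np.load("w1.npz");im,w=A["im"],A["w"]
hsv=cv2.cvtColor(im,cv2.COLOR_RGB2HSV)
sel=(w[...,2]>.146)&(w[...,2]<.17)&(np.hypot(w[...,0]-.511,w[...,1]-.261)<.03)
q=w[sel];(cx,cy),(W,H),an=cv2.minAreaRect((q[:,:2]*1000).astype(np.float32));print(len(q),q.mean(0).round(4),cx,cy,W,H,an)
y=(cv2.inRange(hsv,(20,110,70),(35,255,255))>0)&(np.hypot(w[...,0]-.52,w[...,1]-.26)<.08)&(w[...,2]>.02)&(w[...,2]<.125)
q=w[y];b=np.polyfit(q[:,1],q[:,0],1);r=q[:,0]-np.polyval(b,q[:,1]);k=abs(r)<.006;b=np.polyfit(q[k,1],q[k,0],1);print("plate yaw",-np.arctan(b[0]),np.polyval(b,.261),k.sum())
for a in (.25,.28): to((.511,.261,.30,a),(.511,.261,.201,a))
E
```

```text
539 [0.5115 0.2622 0.1541] 512.8088989257812 262.0445251464844 14.637746810913086 30.022228240966797 14.408398628234863
plate yaw 0.23169716195154294 0.5123365315794552 267
[5.36 7.68 6.02] yaw 0.062
[ 5.36  7.67 15.92] yaw 0.062
[5.36 7.68 6.02] yaw 0.032
[ 5.36  7.67 15.92] yaw 0.032
```

Scaled: 15.9 cm is 0.318, 7.8 cm is 0.156, 0.06 rad is 0.0573.

Call:
carry_out:
  deltas: "5 0.054 0.078 0 0.0286; 5 0.108 0.156 0.04 0.0573; 5 0.108 0.156 0.14 0.0573; 5 0.108 0.156 0.22 0.0573; 5 0.108 0.156 0.28 0.0573; 5 0.108 0.156 0.318 0.0573; 5 0.108 0.156 0.318 0.0573; 5 0.108 0.156 0.318 0.0573"

```text
time: 3.65
tcp_pos: [0.5121, 0.262, 0.2021]
orientation: [0.613, 0.79, 0.001, 0.0]
contact_force: [0.7, -0.3, 0.4]
gripper_width: 0.55
gripper_force: 0.0
```

```bash
python3 - <<'E'
from h import *
st(); to((.5125,.262,.201,.25))
E
```

```text
3.65 [0.5121 0.262  0.2021] ang 0.2517 z [ 1.3e-03  6.0e-04 -1.0e+00] F [ 0.7 -0.3  0.4] [ 0.02 -0.16  0.03] w 50.1 0.0 [0.43 0.31 2.03 0.   0.8  0.18]
[-0.01  0.04  0.11] yaw 0.002
```

Close on the grip and lift slightly.

Scaled: -3 cm is -0.06, -1.5 cm is -0.03.

Call:
carry_out:
  deltas: "1 0 0 0.002 0; 1 0 0 0.002 0; 1 0 0 0.002 0; 1 0 0 0.002 0; 1 0 0 0.002 0; 1 0 0 -0.01 0; 1 0 0 -0.03 0; 1 0 0 -0.06 0"
  force: 50

```text
time: 4.65
tcp_pos: [0.511, 0.2618, 0.2315]
orientation: [0.613, 0.79, -0.0, -0.0]
contact_force: [0.3, -0.4, -4.8]
gripper_width: 0.15
gripper_force: 50.0
```

```bash
python3 - <<'E'
from h import *
st()
H=np.array([.469,.154]);ey=np.array([.126,.992]);ex=np.array([.992,-.126])
for x,s in((-.07,.08),(-.062,.02),(-.04,-.03),(-.0,-.072)):
    g=H+(x-.021)*ex+s*ey; print(x,s,g.round(4),np.hypot(*g).round(3)); to((*g,.317,-.126))
im,d,w=cloud("wrist"); np.savez("w2",im=im,w=w); cv2.imwrite("pics/w2.png",im[...,::-1])
E
```

```text
4.65 [0.511  0.2618 0.2315] ang 0.252 z [-9.e-04 -4.e-04 -1.e+00] F [ 0.3 -0.4 -4.8] [-0.06 -0.07 -0.01] w 13.6 50.0 [0.43 0.27 2.02 0.   0.86 0.18]
-0.07 0.08 [0.3888 0.2448] 0.459
[  1.41 -12.26  -8.53] yaw 0.378
-0.062 0.02 [0.3892 0.1843] 0.431
[ -4.47 -13.74  -8.53] yaw 0.378
-0.04 -0.03 [0.4047 0.1319] 0.426
[ -9.92 -13.54  -8.53] yaw 0.378
-0.0 -0.072 [0.4391 0.0852] 0.447
[-15.3  -11.37  -8.53] yaw 0.378
```

Scaled: -12.2 cm is -0.244, -10.5 cm is -0.21, 0.378 rad is 0.361.

Call:
carry_out:
  deltas: "1 0 0 -0.08 0; 1 0 -0.04 -0.16 0.0477; 1 0.01 -0.1 -0.17 0.1241; 1 0.016 -0.16 -0.17 0.191; 1 0.024 -0.21 -0.17 0.2674; 1 0.028 -0.244 -0.17 0.3438; 1 0.028 -0.244 -0.17 0.361; 1 0.028 -0.244 -0.17 0.361"

```text
time: 5.7
tcp_pos: [0.3902, 0.2452, 0.3165]
orientation: [0.75, 0.662, 0.001, 0.0]
contact_force: [-0.2, -0.6, -4.0]
gripper_width: 0.15
gripper_force: 50.0
```

```bash
python3 - <<'E'
from h import *
st()
im,d,w=cloud("wrist"); np.savez("w2",im=im,w=w); cv2.imwrite("pics/w2.png",im[...,::-1])
print(railfit(w,ymin=.0,ymax=.148))
q=w[(w[...,2]>.17)&(w[...,2]<.2)&(w[...,1]>.1)&(w[...,1]<.2)&(abs(w[...,0]-.4495-.126*w[...,1])<.006)]; print(np.sort(q[:,1])[-12:].round(4))
E
```

```text
5.7 [0.3902 0.2452 0.3165] ang -0.125 z [ 9.e-04  5.e-04 -1.e+00] F [-0.2 -0.6 -4. ] [-0.02 -0.03 -0.02] w 13.7 50.0 [ 0.51 -0.05  2.19 -0.    1.    0.64]
{'n': 8, 'x0': np.float64(-7.7792), 'dxdy': np.float64(55.92), 'z0': np.float64(-0.3202), 'dzdy': np.float64(3.4846), 'sx': np.float64(0.0033), 'sz': np.float64(0.0004)}
[]
```

View pics/w2.png

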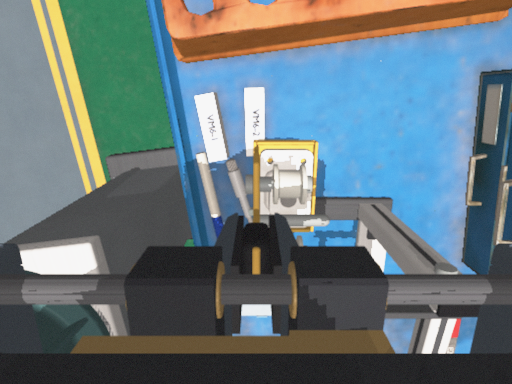

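The wrist view shows the carrier hanging upright in the fingers, with its pin at (315,221) and the stand's end bracket at (345,207). The gripper hides the rail. Next are the waypoints.

```bash
python3 - <<'E'
from h import *
H=np.array([.469,.154]);ey=np.array([.126,.992]);ex=np.array([.992,-.126])
for x,s in((-.065,.03),(-.055,-.005),(-.04,-.03),(-.02,-.053),(-.0,-.072)):
    g=H+(x-.021)*ex+s*ey; print(x,s,np.hypot(*g).round(3)); to((*g,.320,-.126))
print(railfit(np.load("w1.npz")["w"],ymin=-.05,ymax=.148))
E
```

```text
-0.065 0.03 0.434
[-5.05  0.35 -0.36] yaw 0.001
-0.055 -0.005 0.424
[-8.56  1.35 -0.36] yaw 0.001
-0.04 -0.03 0.426
[-11.06   2.84  -0.36] yaw 0.001
-0.02 -0.053 0.435
[-13.36   4.84  -0.36] yaw 0.001
-0.0 -0.072 0.447
[-15.26   6.84  -0.36] yaw 0.001
{'n': 775, 'x0': np.float64(0.4478), 'dxdy': np.float64(0.1313), 'z0': np.float64(0.1702), 'dzdy': np.float64(0.1175), 'sx': np.float64(0.0028), 'sz': np.float64(0.0014)}
```

Scaled: -13.4 cm is -0.268, -12.2 cm is -0.244.

Call:
carry_out:
  deltas: "1 -0.05 0.004 -0.008 0; 1 -0.1 0.008 -0.008 0; 1 -0.14 0.018 -0.008 0; 1 -0.172 0.028 -0.008 0; 1 -0.22 0.056 -0.008 0; 1 -0.244 0.076 -0.008 0; 1 -0.268 0.096 -0.008 0; 1 -0.268 0.096 -0.008 0"

```text
time: 6.75
tcp_pos: [0.4211, 0.1056, 0.32]
orientation: [0.751, 0.661, -0.0, -0.0]
contact_force: [-0.1, 1.2, -4.9]
gripper_width: 0.15
gripper_force: 50.0
```

Scaled: 2 cm is 0.04, -1.2 cm is -0.024.

Call:
carry_out:
  deltas: "1 -0.012 0.012 0 0; 1 -0.024 0.024 0 0; 1 -0.038 0.04 0 0; 1 -0.038 0.04 0 0; 1 -0.038 0.04 0 0"

```text
time: 7.38
tcp_pos: [0.4378, 0.0847, 0.3199]
orientation: [0.75, 0.661, -0.0, -0.0]
contact_force: [-0.2, 0.3, -5.4]
gripper_width: 0.151
gripper_force: 50.0
```

```bash
python3 - <<'E'
from h import *
st()
for n in("top","scene"):
    im,d,w=cloud(n); np.savez(n+"2",im=im,w=w)
    print(n,railfit(w,ymin=-.1,ymax=.02))
    c=im[190:250,180:340] if n=="top" else im[180:300,190:340]
    cv2.imwrite(f"pics/{n}2.png",cv2.resize(c,None,fx=5,fy=5,interpolation=cv2.INTER_CUBIC)[...,::-1])
    hsv=cv2.cvtColor(im,cv2.COLOR_RGB2HSV)
    y=(cv2.inRange(hsv,(20,110,70),(35,255,255))>0)&(np.hypot(w[...,0]-.45,w[...,1]-.085)<.09)&(w[...,2]>.08)
    q=w[y]; print(len(q),np.nanpercentile(q,[3,50,97],axis=0).round(4).tolist() if len(q) else 0)
H=np.array([.469,.154]);ey=np.array([.126,.992]);ex=np.array([.992,-.126])
g=arm.observe()["tcp_pos"][:2]-H;print("x_seat",g@ex+.021,"s",g@ey)
E
```

```text
7.38 [0.4378 0.0847 0.3199] ang -0.1262 z [-3.e-04 -0.e+00 -1.e+00] F [-0.2  0.3 -5.4] [0.01 0.04 0.02] w 13.8 50.0 [ 0.14 -0.08  2.21  0.    1.01  0.26]
top {'n': 125, 'x0': np.float64(0.4492), 'dxdy': np.float64(0.1228), 'z0': np.float64(0.1709), 'dzdy': np.float64(0.0819), 'sx': np.float64(0.0025), 'sz': np.float64(0.0018)}
2 [[0.4207, 0.0172, 0.5176], [0.4213, 0.0172, 0.5182], [0.422, 0.0173, 0.5188]]
scene {'n': 18, 'x0': np.float64(0.45), 'dxdy': np.float64(-0.1383), 'z0': np.float64(0.1705), 'dzdy': np.float64(-0.0137), 'sx': np.float64(0.0018), 'sz': np.float64(0.0022)}
518 [[0.4102, 0.0469, 0.1228], [0.4379, 0.0991, 0.1901], [0.4744, 0.1239, 0.3486]]
x_seat -0.0013003608505480317 s -0.07258779244922361
```

View pics/scene2.png

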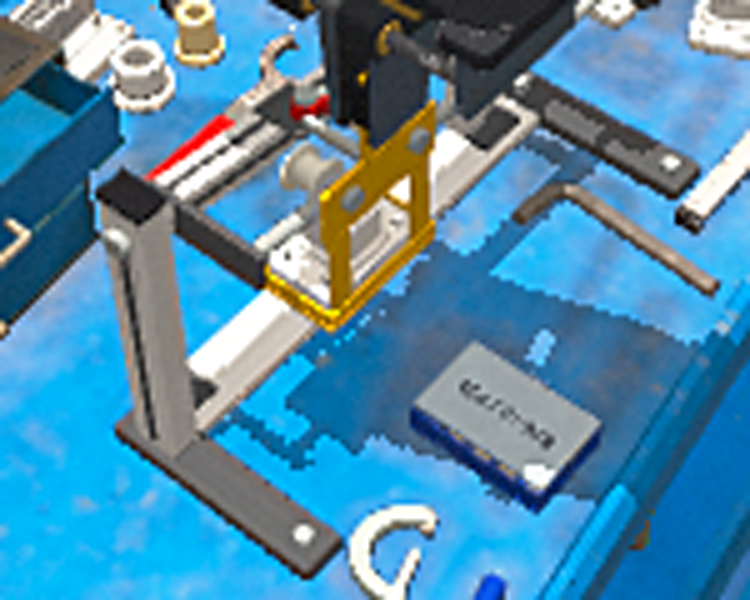

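The scene crop shows the wheel at (305,170) hovering above the rail end at (265,243), with the tray below the rail. Next I check the lateral offset of wheel against rail in the same view.

```bash
python3 - <<'E'
from h import *
H=np.array([.469,.154]);ey=np.array([.126,.992]);ex=np.array([.992,-.126])
A=np.load("scene2.npz");w=A["w"];im=A["im"];hsv=cv2.cvtColor(im,cv2.COLOR_RGB2HSV)
X=(w[...,:2]-H)@ex*1000;S=(w[...,:2]-H)@ey*1000;Z=w[...,2]*1000
g=hsv[...,1]<60
for n,m in(("rail",(S>-35)&(S<-3)&(abs(X)<14)&(Z>170)&(Z<198)&g),("wheel",(S>-60)&(S<-25)&(X>-18)&(X<20)&(Z>193)&(Z<225)&g)):
    q=np.c_[X[m],S[m],Z[m]];print(n,len(q),np.percentile(q,[2,10,50,90,98],axis=0).round(1).tolist())
    v,u=np.nonzero(m);print(u.min(),u.max(),v.min(),v.max())
for z in (188,184,180): pass
v,u=np.nonzero((S>-75)&(S<5)&(abs(X)<22)&(Z>165)&(Z<230))
for vv in range(v.min(),v.max()+1,1):
    uu=u[v==vv]; print(vv,[(int(a),int(round(X[vv,a])),int(round(S[vv,a])),int(round(Z[vv,a])),'y' if not g[vv,a] else '') for a in uu][::2])
E
```

```text
rail 42 [[-7.2, -34.4, 180.8], [-3.2, -31.9, 183.2], [-0.7, -19.4, 186.9], [3.5, -4.9, 195.3], [9.5, -3.4, 196.4]]
235 249 224 231
wheel 84 [[-13.3, -56.5, 204.6], [-11.5, -53.4, 210.4], [-2.4, -44.9, 215.6], [7.6, -39.9, 220.5], [8.9, -37.4, 221.5]]
246 258 208 220
203 [(252, 22, -75, 213, '')]
204 [(251, 21, -71, 213, ''), (253, 17, -73, 214, '')]
205 [(251, 20, -69, 212, ''), (253, 17, -73, 211, '')]
206 [(252, 19, -72, 206, 'y'), (254, 12, -71, 212, ''), (256, 7, -73, 214, '')]
207 [(254, 10, -69, 212, 'y'), (256, 7, -72, 211, ''), (258, 1, -74, 214, '')]
208 [(251, 8, -56, 219, ''), (256, 4, -69, 212, ''), (258, -1, -72, 213, ''), (260, -5, -74, 214, '')]
209 [(249, 9, -50, 221, ''), (251, 5, -53, 221, ''), (253, 8, -62, 211, 'y'), (258, -2, -70, 211, ''), (260, -7, -72, 213, '')]
210 [(248, 8, -45, 222, ''), (250, 7, -51, 218, ''), (252, 5, -56, 215, ''), (259, -4, -71, 209, ''), (261, -9, -72, 211, '')]
211 [(247, 9, -42, 220, ''), (249, 7, -47, 217, ''), (251, 4, -51, 216, ''), (253, 0, -54, 217, ''), (261, -11, -70, 210, '')]
212 [(247, 9, -42, 216, ''), (249, 6, -46, 215, '
[... 2512 characters left out ...]
96, ''), (240, -4, -2, 197, ''), (242, -7, -5, 196, ''), (244, -3, -16, 183, '')]
231 [(232, 22, 1, 176, 'y'), (234, 15, 0, 181, ''), (236, 8, 0, 185, ''), (238, 2, 0, 190, ''), (240, -5, -1, 195, ''), (242, -10, -2, 197, '')]
232 [(233, 19, 1, 174, 'y'), (235, 10, 2, 181, ''), (237, 4, 1, 186, ''), (239, -1, 0, 189, ''), (241, -7, -2, 192, '')]
233 [(235, 11, 1, 177, 'y'), (237, 4, 2, 183, ''), (239, -3, 1, 188, ''), (241, -9, 0, 191, '')]
234 [(236, 8, 1, 175, 'y'), (238, 0, 2, 182, ''), (240, -5, 0, 184, ''), (242, -11, -1, 188, '')]
235 [(238, 1, 2, 178, 'y'), (240, -6, 1, 183, ''), (242, -9, -2, 182, 'y')]
236 [(239, -1, 0, 174, 'y'), (241, -11, 3, 184, '')]
237 [(241, -8, 1, 177, 'y')]
```

Scaled: 1.2 cm is 0.024, 1.1 cm is 0.022.

Call:
carry_out:
  deltas: "1 0 0.003 0.01 0; 1 0 0.003 0.018 0; 1 0 0.003 0.022 0; 1 0 0.003 0.024 0; 1 0 0.003 0.024 0; 1 0 0.003 0.024 0"

```text
time: 8.22
tcp_pos: [0.4394, 0.0845, 0.3081]
orientation: [0.75, 0.661, 0.0, 0.0]
contact_force: [-0.9, 0.1, -5.0]
gripper_width: 0.151
gripper_force: 50.0
```

```bash
python3 -c "
from h import *
st()"
```

```text
8.22 [0.4394 0.0845 0.3081] ang -0.126 z [ 2.e-04  0.e+00 -1.e+00] F [-0.9  0.1 -5. ] [-0.01  0.   -0.01] w 13.8 50.0 [ 0.14 -0.06  2.22 -0.    0.98  0.26]
```

Scaled: 0.1 cm is 0.002, 0.05 cm is 0.001.

Call:
carry_out:
  deltas: "1 0 0 0.001 0; 1 0 0 0.002 0; 1 0 0 0.002 0"

```text
time: 8.6
tcp_pos: [0.4393, 0.0845, 0.307]
orientation: [0.75, 0.661, -0.0, -0.0]
contact_force: [-0.2, 0.0, -4.4]
gripper_width: 0.148
gripper_force: 50.0
```

Call:
carry_out:
  deltas: "1 0 0 0.0006 0; 1 0 0 0.001 0; 1 0 0 0.001 0"

```text
time: 8.98
tcp_pos: [0.4394, 0.0845, 0.3065]
orientation: [0.75, 0.661, -0.0, -0.0]
contact_force: [-0.1, -0.5, -5.6]
gripper_width: 0.154
gripper_force: 50.0
```

Scaled: 0.05 cm is 0.001, 0.03 cm is 0.0006.

Call:
carry_out:
  deltas: "1 0 0 0.0006 0; 1 0 0 0.001 0; 1 0 0 0.001 0"

```text
time: 9.35
tcp_pos: [0.4394, 0.0845, 0.306]
orientation: [0.75, 0.661, -0.0, -0.0]
contact_force: [-0.6, -0.3, -4.2]
gripper_width: 0.146
gripper_force: 50.0
```

Scaled: 0.04 cm is 0.0008, 0.03 cm is 0.0006.

Call:
carry_out:
  deltas: "1 0 0 0.0006 0; 1 0 0 0.0008 0; 1 0 0 0.0008 0"

```text
time: 9.72
tcp_pos: [0.4394, 0.0845, 0.3056]
orientation: [0.75, 0.661, -0.0, -0.0]
contact_force: [0.8, 0.6, -5.3]
gripper_width: 0.152
gripper_force: 50.0
```

Scaled: 0.04 cm is 0.0008, 0.02 cm is 0.0004.

Call:
carry_out:
  deltas: "1 0 0 0.0004 0; 1 0 0 0.0008 0; 1 0 0 0.0008 0"

```text
time: 10.1
tcp_pos: [0.4394, 0.0845, 0.3052]
orientation: [0.75, 0.661, -0.0, -0.0]
contact_force: [-0.3, 0.3, -4.7]
gripper_width: 0.153
gripper_force: 50.0
```

Scaled: 0.04 cm is 0.0008, 0.02 cm is 0.0004.

Call:
carry_out:
  deltas: "1 0 0 0.0004 0; 1 0 0 0.0008 0; 1 0 0 0.0008 0"

```text
time: 10.48
tcp_pos: [0.4394, 0.0845, 0.3048]
orientation: [0.75, 0.661, -0.0, -0.0]
contact_force: [0.3, 0.3, -4.2]
gripper_width: 0.153
gripper_force: 50.0
```

Scaled: 0.04 cm is 0.0008, 0.02 cm is 0.0004.

Call:
carry_out:
  deltas: "1 0 0 0.0004 0; 1 0 0 0.0008 0; 1 0 0 0.0008 0"

```text
time: 10.85
tcp_pos: [0.4394, 0.0845, 0.3046]
orientation: [0.75, 0.661, 0.0, 0.0]
contact_force: [-0.7, -0.8, -1.4]
gripper_width: 0.152
gripper_force: 50.0
```

```bash
python3 -c "
from h import *
st()"
```

```text
10.85 [0.4394 0.0845 0.3046] ang -0.126 z [ 1.e-04  0.e+00 -1.e+00] F [-0.7 -0.8 -1.4] [-0.02  0.2  -0.01] w 13.9 50.0 [ 0.14 -0.05  2.22 -0.    0.98  0.26]
```

Contact came at z ≈ 0.3047. I loosen to 6 N so the carrier can turn, then lower in small steps.

Scaled: 0.06 cm is 0.0012, 0.03 cm is 0.0006.

Call:
carry_out:
  deltas: "1 0 0 0 0; 1 0 0 0 0; 1 0 0 0.0006 0; 1 0 0 0.0012 0; 1 0 0 0.0012 0"
  force: 6

```text
time: 11.48
tcp_pos: [0.4395, 0.0845, 0.3039]
orientation: [0.75, 0.661, 0.0, 0.0]
contact_force: [-0.6, -1.3, 1.5]
gripper_width: 0.154
gripper_force: 6.0
```

```bash
python3 -c "
from h import *
st()"
```

```text
11.47 [0.4395 0.0845 0.3039] ang -0.1259 z [ 3.e-04 -0.e+00 -1.e+00] F [-0.6 -1.3  1.5] [-0.06 -0.05 -0.01] w 14.1 6.0 [ 0.14 -0.05  2.22 -0.    0.97  0.26]
```

Scaled: 0.05 cm is 0.001, 0.03 cm is 0.0006.

Call:
carry_out:
  deltas: "1 0 0 0.0006 0; 1 0 0 0.001 0; 1 0 0 0.001 0"

```text
time: 11.85
tcp_pos: [0.4395, 0.0845, 0.3033]
orientation: [0.75, 0.661, 0.0, 0.0]
contact_force: [0.1, -0.4, 1.7]
gripper_width: 0.154
gripper_force: 6.0
```

Scaled: 0.05 cm is 0.001, 0.03 cm is 0.0006.

Call:
carry_out:
  deltas: "1 0 0 0.0006 0; 1 0 0 0.001 0; 1 0 0 0.001 0"

```text
time: 12.22
tcp_pos: [0.4394, 0.0845, 0.3028]
orientation: [0.75, 0.661, 0.0, 0.0]
contact_force: [0.4, -0.3, 1.6]
gripper_width: 0.152
gripper_force: 6.0
```

```bash
python3 -c "
from h import *
st()"
```

```text
12.22 [0.4394 0.0845 0.3028] ang -0.126 z [ 1.e-04  0.e+00 -1.e+00] F [ 0.4 -0.3  1.6] [-0.12 -0.24 -0.07] w 13.8 6.0 [ 0.14 -0.05  2.22  0.    0.97  0.26]
```

Scaled: 0.05 cm is 0.001, 0.03 cm is 0.0006.

Call:
carry_out:
  deltas: "1 0 0 0.0006 0; 1 0 0 0.001 0; 1 0 0 0.001 0"

```text
time: 12.6
tcp_pos: [0.4394, 0.0845, 0.3023]
orientation: [0.75, 0.661, 0.0, 0.0]
contact_force: [1.0, -0.8, 1.9]
gripper_width: 0.154
gripper_force: 6.0
```

Scaled: 0.05 cm is 0.001, 0.03 cm is 0.0006.

Call:
carry_out:
  deltas: "1 0 0 0.0006 0; 1 0 0 0.001 0; 1 0 0 0.001 0"

```text
time: 12.98
tcp_pos: [0.4394, 0.0845, 0.3018]
orientation: [0.75, 0.661, 0.0, 0.0]
contact_force: [1.4, -1.2, 1.3]
gripper_width: 0.151
gripper_force: 6.0
```

```bash
python3 -c "
from h import *
st()"
```

```text
12.97 [0.4394 0.0845 0.3018] ang -0.126 z [ 1.e-04  0.e+00 -1.e+00] F [ 1.4 -1.2  1.3] [-0.17 -0.29 -0.05] w 13.7 6.0 [ 0.14 -0.05  2.22  0.    0.97  0.26]
```

Scaled: 0.04 cm is 0.0008, 0.02 cm is 0.0004.

Call:
carry_out:
  deltas: "1 0 0 0.0004 0; 1 0 0 0.0008 0; 1 0 0 0.0008 0"

```text
time: 13.35
tcp_pos: [0.4394, 0.0845, 0.3015]
orientation: [0.75, 0.661, 0.0, -0.0]
contact_force: [-1.0, -1.8, 4.0]
gripper_width: 0.152
gripper_force: 6.0
```

Scaled: 0.04 cm is 0.0008, 0.02 cm is 0.0004.

Call:
carry_out:
  deltas: "1 0 0 0.0004 0; 1 0 0 0.0008 0; 1 0 0 0.0008 0"

```text
time: 13.72
tcp_pos: [0.4395, 0.0845, 0.3013]
orientation: [0.75, 0.661, 0.0, 0.0]
contact_force: [-2.2, -2.1, 7.7]
gripper_width: 0.157
gripper_force: 6.0
```

```bash
python3 - <<'E'
from h import *
st()
im,d,w=cloud("scene")
cv2.imwrite("pics/scene3.png",cv2.resize(im[180:290,210:330],None,fx=5,fy=5,interpolation=cv2.INTER_CUBIC)[...,::-1])
hsv=cv2.cvtColor(im,cv2.COLOR_RGB2HSV)
y=(cv2.inRange(hsv,(20,110,70),(35,255,255))>0)
for n,A in (("before",np.load("scene2.npz")),("now",dict(im=im,w=w))):
    hs=cv2.cvtColor(A["im"],cv2.COLOR_RGB2HSV);W=A["w"]
    y=(cv2.inRange(hs,(20,110,70),(35,255,255))>0)&(np.hypot(W[...,0]-.45,W[...,1]-.085)<.09)&(W[...,2]>.08)&(W[...,2]<.25)
    # top edge of plate: per y bin max z on the plate
    q=W[y];q=q[q[:,2]>.14]
    b=[(c,np.sort(q[(abs(q[:,1]-c)<.005)][:,2])[-3:].mean()) for c in np.arange(.05,.12,.01) if (abs(q[:,1]-c)<.005).sum()>4]
    print(n,np.round(b,3).tolist())
    q=W[y];q=q[q[:,2]<.125]; 
    if len(q)>10: print("tray",np.polyfit(q[:,1],q[:,2],1),len(q))
E
```

```text
13.72 [0.4395 0.0845 0.3013] ang -0.1259 z [ 1.e-04 -0.e+00 -1.e+00] F [-2.2 -2.1  7.7] [-0.37  0.18 -0.05] w 14.3 6.0 [ 0.14 -0.05  2.22 -0.    0.97  0.26]
before [[0.05, 0.222], [0.06, 0.221], [0.07, 0.222], [0.08, 0.238], [0.09, 0.233], [0.1, 0.245], [0.11, 0.222]]
tray [-0.00244164  0.12303605] 30
now [[0.05, 0.2], [0.06, 0.2], [0.07, 0.211], [0.08, 0.2], [0.09, 0.208], [0.1, 0.227], [0.11, 0.207]]
tray [0.07875023 0.10563833] 177
```

View pics/scene3.png

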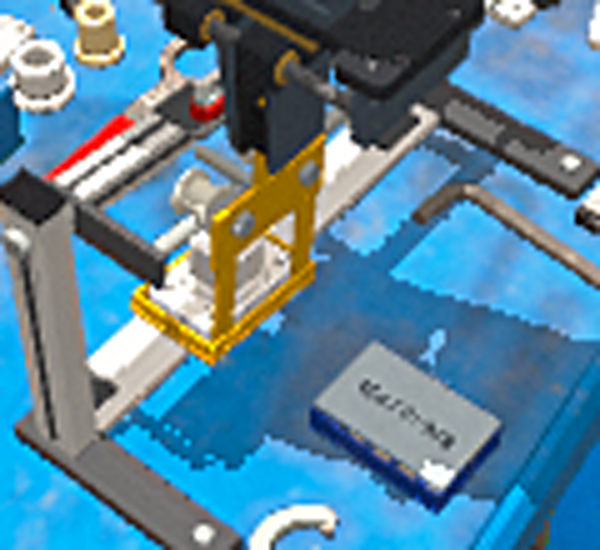

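Both wheels are seated. The scene crop shows the tray pitched with the rail, and the force rose only after about 3 mm of turning, so the slope is about 0.13. I grip firmly and push in small steps.

Call:
carry_out:
  deltas: "1 0 0 -0.0004 0; 1 0 0 -0.0004 0; 1 0 0 -0.0004 0; 1 0 0 -0.0004 0"
  force: 50

```text
time: 14.28
tcp_pos: [0.4394, 0.0845, 0.3014]
orientation: [0.75, 0.661, 0.0, 0.0]
contact_force: [-1.0, -1.4, 6.4]
gripper_width: 0.151
gripper_force: 50.0
```

Scaled: -0.5 cm is -0.01, -0.25 cm is -0.005.

Call:
carry_out:
  deltas: "1 -0.005 0 0.0006 0; 1 -0.01 0 0.0012 0; 1 -0.01 0 0.0012 0"

```text
time: 14.65
tcp_pos: [0.4388, 0.0795, 0.3008]
orientation: [0.75, 0.661, 0.0, 0.0]
contact_force: [-0.7, -1.8, 4.9]
gripper_width: 0.149
gripper_force: 50.0
```

```bash
python3 -c "
from h import *
st()"
```

```text
14.65 [0.4388 0.0795 0.3008] ang -0.1261 z [ 2.e-04 -0.e+00 -1.e+00] F [-0.7 -1.8  4.9] [-0.32  0.01 -0.09] w 13.6 50.0 [ 0.13 -0.05  2.23 -0.    0.97  0.25]
```

Scaled: -1 cm is -0.02, 0.13 cm is 0.0026.

Call:
carry_out:
  deltas: "1 -0.006 0 0.0008 0; 1 -0.012 0 0.0016 0; 1 -0.02 0 0.0026 0; 1 -0.02 0 0.0026 0"

```text
time: 15.15
tcp_pos: [0.4376, 0.0694, 0.2996]
orientation: [0.75, 0.661, 0.0, 0.0]
contact_force: [-1.1, -2.6, 8.0]
gripper_width: 0.152
gripper_force: 50.0
```

Scaled: -1 cm is -0.02, -0.6 cm is -0.012.

Call:
carry_out:
  deltas: "1 -0.006 0 0.0008 0; 1 -0.012 0 0.0016 0; 1 -0.02 0 0.0026 0; 1 -0.02 0 0.0026 0"

```text
time: 15.65
tcp_pos: [0.4364, 0.0595, 0.2984]
orientation: [0.75, 0.661, 0.0, 0.0]
contact_force: [-1.6, -2.5, 9.0]
gripper_width: 0.152
gripper_force: 50.0
```

```bash
python3 -c "
from h import *
st()"
```

```text
15.65 [0.4364 0.0595 0.2984] ang -0.1261 z [ 5.e-04 -1.e-04 -1.e+00] F [-1.6 -2.5  9. ] [-0.39  0.11 -0.05] w 13.8 50.0 [ 0.08 -0.06  2.24 -0.    0.96  0.21]
```

Call:
carry_out:
  deltas: "1 -0.006 0 0.0004 0; 1 -0.012 0 0.001 0; 1 -0.02 0 0.0018 0; 1 -0.02 0 0.0018 0"

```text
time: 16.15
tcp_pos: [0.4351, 0.0496, 0.2973]
orientation: [0.75, 0.661, 0.0, 0.0]
contact_force: [0.2, -1.7, 4.1]
gripper_width: 0.149
gripper_force: 50.0
```

Scaled: -0.6 cm is -0.012, -0.3 cm is -0.006.

Call:
carry_out:
  deltas: "1 -0.006 0 0.0008 0; 1 -0.012 0 0.0014 0; 1 -0.012 0 0.0014 0"

```text
time: 16.52
tcp_pos: [0.4343, 0.0439, 0.2966]
orientation: [0.75, 0.661, 0.0, -0.0]
contact_force: [-1.9, 0.4, 6.8]
gripper_width: 0.147
gripper_force: 50.0
```

```bash
python3 -c "
from h import *
st()"
```

```text
16.52 [0.4343 0.0439 0.2966] ang -0.1262 z [ 1.e-04  4.e-04 -1.e+00] F [-1.9  0.4  6.8] [ 0.06  0.08 -0.03] w 13.4 50.0 [ 0.05 -0.06  2.25  0.    0.96  0.17]
```

Scaled: -0.5 cm is -0.01, 0.04 cm is 0.0008.

Call:
carry_out:
  deltas: "1 -0.005 0 0.0004 0; 1 -0.01 0 0.0008 0; 1 -0.01 0 0.0008 0"

```text
time: 16.9
tcp_pos: [0.4335, 0.039, 0.296]
orientation: [0.75, 0.661, 0.0, -0.0]
contact_force: [-1.3, 1.3, 5.7]
gripper_width: 0.151
gripper_force: 50.0
```

Scaled: -0.5 cm is -0.01, -0.25 cm is -0.005.

Call:
carry_out:
  deltas: "1 -0.005 0 0.0006 0; 1 -0.01 0 0.0012 0; 1 -0.01 0 0.0012 0"

```text
time: 17.27
tcp_pos: [0.4328, 0.034, 0.2955]
orientation: [0.75, 0.661, -0.0, -0.0]
contact_force: [-2.4, 0.0, 5.8]
gripper_width: 0.151
gripper_force: 50.0
```

```bash
python3 -c "
from h import *
st()"
```

```text
17.27 [0.4328 0.034  0.2955] ang -0.126 z [-4.e-04  3.e-04 -1.e+00] F [-2.4  0.   5.8] [0.13 0.18 0.06] w 13.8 50.0 [ 0.02 -0.07  2.25  0.    0.96  0.15]
```

Scaled: -0.5 cm is -0.01, 0.02 cm is 0.0004.

Call:
carry_out:
  deltas: "1 -0.005 0 0.0004 0; 1 -0.01 0 0.001 0; 1 -0.01 0 0.001 0"

```text
time: 17.65
tcp_pos: [0.4321, 0.029, 0.2949]
orientation: [0.75, 0.661, -0.0, -0.0]
contact_force: [-2.2, -0.4, 6.6]
gripper_width: 0.152
gripper_force: 50.0
```

Scaled: -0.5 cm is -0.01, -0.25 cm is -0.005.

Call:
carry_out:
  deltas: "1 -0.005 0 0.0006 0; 1 -0.01 0 0.0012 0; 1 -0.01 0 0.0012 0"

```text
time: 18.02
tcp_pos: [0.4314, 0.024, 0.2943]
orientation: [0.75, 0.661, -0.0, -0.0]
contact_force: [-3.9, -1.5, 5.7]
gripper_width: 0.151
gripper_force: 50.0
```

Scaled: -0.5 cm is -0.01, -0.25 cm is -0.005.

Call:
carry_out:
  deltas: "1 -0.005 0 0.0006 0; 1 -0.01 0 0.0012 0; 1 -0.01 0 0.0012 0"

```text
time: 18.4
tcp_pos: [0.4307, 0.0188, 0.2936]
orientation: [0.75, 0.661, -0.001, -0.0]
contact_force: [-5.4, -4.5, 7.6]
gripper_width: 0.149
gripper_force: 50.0
```

```bash
python3 -c "
from h import *
st()"
```

```text
18.4 [0.4307 0.0188 0.2936] ang -0.126 z [-1.4e-03 -6.0e-04 -1.0e+00] F [-5.4 -4.5  7.6] [-0.98  0.7  -0.21] w 13.6 50.0 [-0.01 -0.07  2.26 -0.    0.95  0.12]
```

Scaled: -0.5 cm is -0.01, -0.25 cm is -0.005.

Call:
carry_out:
  deltas: "1 -0.005 0 0.0006 0; 1 -0.01 0 0.001 0; 1 -0.01 0 0.001 0"

```text
time: 18.77
tcp_pos: [0.4302, 0.0139, 0.2931]
orientation: [0.75, 0.661, -0.0, -0.0]
contact_force: [-2.2, -1.9, 4.8]
gripper_width: 0.149
gripper_force: 50.0
```

```bash
python3 -c "
from h import *
st()
im,d,w=cloud('top'); hsv=cv2.cvtColor(im,cv2.COLOR_RGB2HSV)
cv2.imwrite('pics/top4.png',cv2.resize(im[180:250,180:340],None,fx=5,fy=5,interpolation=cv2.INTER_CUBIC)[...,::-1])
def red(im,w):
    h=cv2.cvtColor(im,cv2.COLOR_RGB2HSV);m=((h[...,0]<8)|(h[...,0]>172))&(h[...,1]>130)&(h[...,2]>80)
    m[:195]=0;m[225:]=0;m[:,:215]=0;m[:,265:]=0
    v,u=np.nonzero(m);q=w[m];print(len(u),(u.min(),u.max(),v.min(),v.max()) if len(u) else '',np.round(np.polyfit(u,v,1),2) if len(u)>3 else '')
A=np.load('top.npz');red(A['im'],A['w']);red(im,w)"
```

```text
18.77 [0.4302 0.0139 0.2931] ang -0.1261 z [-8.e-04 -2.e-04 -1.e+00] F [-2.2 -1.9  4.8] [-0.23  0.34 -0.  ] w 13.6 50.0 [-0.02 -0.07  2.26 -0.    0.95  0.1 ]
43 (np.int64(229), np.int64(242), np.int64(198), np.int64(210)) [0.86 0.34]
0
```

View pics/top4.png

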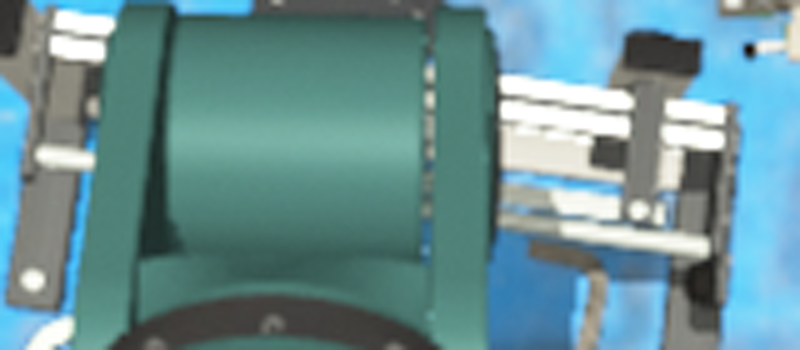

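Scaled: -0.8 cm is -0.016, -0.5 cm is -0.01.

Call:
carry_out:
  deltas: "1 -0.005 0 0.0006 0; 1 -0.01 0 0.001 0; 1 -0.016 0 0.0014 0; 1 -0.016 0 0.0014 0"

```text
time: 19.32
tcp_pos: [0.4293, 0.0059, 0.2923]
orientation: [0.75, 0.661, -0.0, -0.0]
contact_force: [-1.0, -0.3, 1.3]
gripper_width: 0.149
gripper_force: 50.0
```

```bash
python3 -c "
from h import *
st()
H=np.array([.469,.154]);ey=np.array([.126,.992]);ex=np.array([.992,-.126])
def red(im,w):
    h=cv2.cvtColor(im,cv2.COLOR_RGB2HSV);m=((h[...,0]<8)|(h[...,0]>172))&(h[...,1]>130)&(h[...,2]>60)&(w[...,2]>.14)&(w[...,2]<.23)
    X=(w[...,:2]-H)@ex;S=(w[...,:2]-H)@ey;m&=(S<-.03)&(S>-.2)&(X<.1)&(X>-.02)
    print(m.sum(),np.c_[X[m],S[m]].round(3)[np.argsort(S[m])][::4].tolist())
A=np.load('scene.npz');red(A['im'],A['w'])
im,d,w=cloud('scene');red(im,w)"
```

```text
19.32 [0.4293 0.0059 0.2923] ang -0.1263 z [-5.e-04 -1.e-04 -1.e+00] F [-1.  -0.3  1.3] [-0.15  0.24  0.02] w 13.6 50.0 [-0.04 -0.07  2.26 -0.    0.95  0.09]
70 [[0.047, -0.149], [0.018, -0.127], [0.022, -0.125], [0.024, -0.123], [0.028, -0.119], [0.025, -0.116], [0.033, -0.113], [0.03, -0.111], [0.031, -0.108], [0.034, -0.106], [0.034, -0.102], [0.039, -0.101], [0.036, -0.097], [0.036, -0.093], [0.036, -0.09], [0.048, -0.088], [0.043, -0.087], [0.045, -0.085]]
68 [[0.047, -0.149], [0.023, -0.126], [0.022, -0.124], [0.024, -0.119], [0.026, -0.118], [0.025, -0.116], [0.032, -0.112], [0.033, -0.11], [0.032, -0.108], [0.035, -0.104], [0.034, -0.103], [0.035, -0.1], [0.036, -0.097], [0.038, -0.092], [0.04, -0.09], [0.047, -0.087], [0.04, -0.086]]
```

The catch is closed again, with its points matching the start picture, and the carrier is at about 143 mm. Release.

Call:
carry_out:
  deltas: "5 0 0 0 0; 5 0 0 0 0; 5 0 0 0 0; 5 0 0 0 0; 5 0 0 0 0; 5 0 0 0 0; 5 0 0 0 0; 5 0 0 0 0"

```text
time: 20.38
tcp_pos: [0.4295, 0.0061, 0.2925]
orientation: [0.75, 0.661, 0.0, 0.0]
contact_force: [0.1, -0.6, -0.5]
gripper_width: 0.548
gripper_force: 0.0
```

Scaled: 22 cm is 0.44, 16 cm is 0.32.

Call:
carry_out:
  deltas: "5 0 0 -0.04 0; 5 0 0 -0.12 0; 5 0 0 -0.2 0; 5 0.08 0 -0.24 0; 5 0.2 0 -0.24 0; 5 0.32 0 -0.24 0; 5 0.44 0 -0.24 0; 5 0.44 0 -0.24 0"

```text
time: 21.38
tcp_pos: [0.457, 0.2274, 0.4123]
orientation: [0.749, 0.663, -0.0, -0.0]
contact_force: [-0.1, -1.5, -0.5]
gripper_width: 0.549
gripper_force: 0.0
```

```bash
python3 - <<'E'
from h import *
st()
H=np.array([.469,.154]);ey=np.array([.126,.992]);ex=np.array([.992,-.126])
for n in("top","scene","top"):
    im,d,w=cloud(n)
    h=cv2.cvtColor(im,cv2.COLOR_RGB2HSV);X=(w[...,:2]-H)@ex;S=(w[...,:2]-H)@ey
    m=(cv2.inRange(h,(20,110,70),(35,255,255))>0)&(abs(X)<.07)&(S<.1)&(S>-.4)&(w[...,2]<.26)&(w[...,2]>.02)
    q=np.c_[X[m],S[m],w[m][:,2]]; print(n,len(q),np.percentile(q,[2,50,98],axis=0).round(3).tolist() if len(q) else 0)
    if n=="scene": cv2.imwrite("pics/end.png",cv2.resize(im[130:280,210:370],None,fx=4,fy=4,interpolation=cv2.INTER_CUBIC)[...,::-1])
E
```

```text
21.38 [0.457  0.2274 0.4123] ang -0.1221 z [-4.e-04  1.e-04 -1.e+00] F [-0.1 -1.5 -0.5] [-0.03 -0.11 -0.06] w 50.0 0.0 [ 0.42 -0.06  2.02  0.    1.19  0.54]
top 222 [[-0.029, -0.234, 0.089], [-0.022, -0.192, 0.157], [0.029, -0.148, 0.244]]
scene 454 [[-0.024, -0.235, 0.091], [-0.022, -0.19, 0.147], [0.028, -0.149, 0.242]]
top 219 [[-0.029, -0.237, 0.088], [-0.022, -0.191, 0.158], [0.03, -0.151, 0.244]]
```

View pics/end.png

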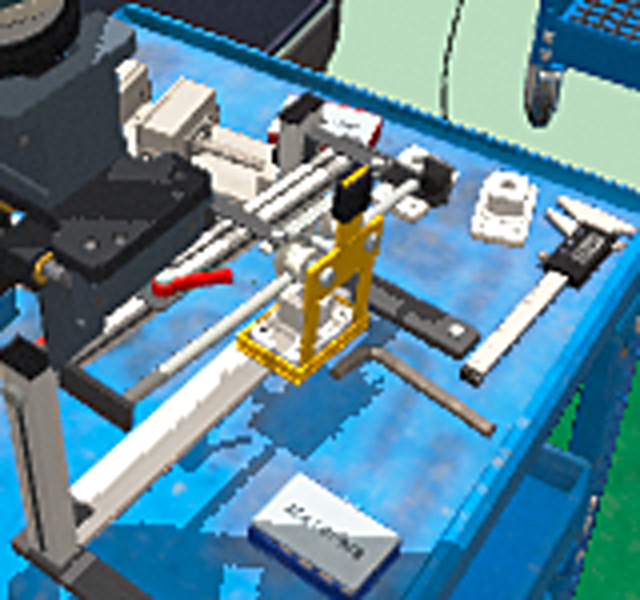

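The carrier is on the rail at about 190 mm, apparently still rolling slowly, with the bracket in the tray and the catch shut. I wait and re-measure.

Call:
carry_out:
  deltas: "5 0 0 0 0; 5 0 0 0 0; 5 0 0 0 0; 5 0 0 0 0; 5 0 0 0 0; 5 0 0 0 0; 5 0 0 0 0; 5 0 0 0 0"

```text
time: 22.52
tcp_pos: [0.4571, 0.2244, 0.4125]
orientation: [0.75, 0.661, -0.0, -0.0]
contact_force: [0.2, -0.4, -0.1]
gripper_width: 0.548
gripper_force: 0.0
```

```bash
cat > e.py <<'E'
from h import *
H=np.array([.469,.154]);ey=np.array([.126,.992]);ex=np.array([.992,-.126])
for n in("top","scene"):
    im,d,w=cloud(n)
    h=cv2.cvtColor(im,cv2.COLOR_RGB2HSV);X=(w[...,:2]-H)@ex;S=(w[...,:2]-H)@ey
    m=(cv2.inRange(h,(20,110,70),(35,255,255))>0)&(abs(X)<.07)&(S<.1)&(S>-.4)&(w[...,2]<.26)&(w[...,2]>.02)
    q=np.c_[X[m],S[m],w[m][:,2]]; print(n,len(q),np.percentile(q,[2,50,98],axis=0).round(3).tolist())
print(arm.observe()["time"])
E
python3 e.py
```

```text
top 220 [[-0.029, -0.263, 0.086], [-0.022, -0.22, 0.132], [0.029, -0.178, 0.24]]
scene 416 [[-0.025, -0.264, 0.088], [-0.022, -0.217, 0.143], [0.029, -0.179, 0.239]]
22.625
```

Call:
carry_out:
  deltas: "5 0 0 0 0; 5 0 0 0 0; 5 0 0 0 0; 5 0 0 0 0; 5 0 0 0 0; 5 0 0 0 0; 5 0 0 0 0; 5 0 0 0 0"

```text
time: 23.62
tcp_pos: [0.4571, 0.2244, 0.4125]
orientation: [0.75, 0.661, -0.0, -0.0]
contact_force: [-0.8, -0.1, -0.3]
gripper_width: 0.548
gripper_force: 0.0
```

Call:
carry_out:
  deltas: "5 0 0 0 0; 5 0 0 0 0; 5 0 0 0 0; 5 0 0 0 0; 5 0 0 0 0; 5 0 0 0 0; 5 0 0 0 0; 5 0 0 0 0"

```text
time: 24.62
tcp_pos: [0.4571, 0.2244, 0.4125]
orientation: [0.75, 0.661, 0.0, -0.0]
contact_force: [0.1, 0.6, -0.3]
gripper_width: 0.547
gripper_force: 0.0
```

```bash
python3 e.py
```

```text
top 212 [[-0.029, -0.299, 0.082], [-0.022, -0.254, 0.135], [0.029, -0.213, 0.237]]
scene 415 [[-0.024, -0.301, 0.084], [-0.022, -0.252, 0.138], [0.03, -0.213, 0.235]]
24.725
```

Call:
carry_out:
  deltas: "5 0 0 0 0; 5 0 0 0 0; 5 0 0 0 0; 5 0 0 0 0; 5 0 0 0 0; 5 0 0 0 0; 5 0 0 0 0; 5 0 0 0 0"

```text
time: 25.72
tcp_pos: [0.4571, 0.2244, 0.4125]
orientation: [0.75, 0.661, 0.0, -0.0]
contact_force: [0.2, -0.7, 0.5]
gripper_width: 0.549
gripper_force: 0.0
```

```bash
python3 e.py
```

```text
top 215 [[-0.029, -0.301, 0.081], [-0.022, -0.254, 0.148], [0.029, -0.214, 0.236]]
scene 414 [[-0.024, -0.302, 0.085], [-0.022, -0.251, 0.139], [0.03, -0.213, 0.234]]
25.825
```

Call:
carry_out:
  deltas: "5 0 0 0 0; 5 0 0 0 0; 5 0 0 0 0; 5 0 0 0 0; 5 0 0 0 0; 5 0 0 0 0; 5 0 0 0 0; 5 0 0 0 0"

```text
time: 26.82
tcp_pos: [0.4571, 0.2244, 0.4125]
orientation: [0.75, 0.661, -0.0, -0.0]
contact_force: [-0.7, 0.4, 0.4]
gripper_width: 0.548
gripper_force: 0.0
```

```bash
python3 e.py
```

```text
top 215 [[-0.029, -0.299, 0.082], [-0.022, -0.255, 0.137], [0.029, -0.213, 0.237]]
scene 411 [[-0.024, -0.3, 0.085], [-0.022, -0.25, 0.139], [0.03, -0.213, 0.234]]
26.925
```

The carrier is at rest at the stop.

```bash
python3 -c "
from cell import arm
print(arm.sign_off())"
```

```text
the job is handed in; nothing more can be done
None
```

I hung the carrier on the rail, pushed it through the catch and let it go at about 143 mm; it rolled down to the rubber stop and came to rest with the bracket in its tray and the catch shut, and the job is handed in at about 27 s (the sign-off gave no verdict).

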